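Clamp the carved farmer under the clutch press

ROBOT

A 7-joint arm with a two-finger parallel gripper is mounted at the origin on the work surface. World frame = base frame: x ahead of the robot, y to its left, z up, the work surface at z = 0. Lengths are in m, angles in degrees, forces in N, time in s.
With the tool pointing down it reaches from about 0.4 to 0.875 m from the base axis. Payload 6.5 kg.
Tool frame: the origin (TCP) lies midway between the tips of the shut fingers; the grasp point (between the pads) lies behind it (arm.hold_point_z is the z of the grasp point in the tool frame, in m); z points along the fingers, y is the line along which they close (so a half turn about z gives the same grasp; the last joint's range is limited). The gripper opens to 88 mm and grips with 3 to 60 N. Pads are 18 mm wide; open, the fingers measure 123 mm over their backs; the gripper's body (75 mm by 187 mm) begins 45 mm behind the grasp point.
Start: joints at [-74.209, 30.733, -0.252, 88.115, 0.149, 61.152, -4.079], TCP at [0.218, 0.612, 0.239] pointing down, gripper open.
Joint ranges: [-154.64, 154.64], [-21.42, 123.67], [-72.66, 72.17], [13.99, 137.28], [-74.86, 254.86], [10.95, 109.41], [-158.01, 158.01]. Speed limits (degrees/s): [136.94, 136.94, 180, 180, 180, 180, 180].

INTERFACE

Orientations are given as [roll, pitch, yaw] about the fixed x, y, z axes, in that order (R = Rz(yaw) Ry(pitch) Rx(roll)).
In Python, from station import arm gives the robot as it stands. The module is installed in compiled form; this text tells all that it offers.
- The arm moves only by the tool servo_tool, never from a script. Its argument "moves" is a list that holds one entry, the list of rows, each a list of 7 numbers: the turn, a rotation vector about the world's x, y, z in units of 10 degrees (1.0 is 10 degrees), then the shift along the world's x, y, z in units of 25 mm (1.0 is 25 mm), then the closure, from -1 (fully open) to 1 (shut). In form: [[[wx, wy, wz, x, y, z, claw], ...]]. A call has 1 to 10 rows; each row shifts and turns the commanded pose from where the row before left it; what a row does not reach is not made up. A row lasts 1/8 s, in which the tool goes at most 62.5 mm and 10.7 degrees, less where a joint would pass 70% of its speed; a pose out of reach is approached as far as the arm can. A call is refused whole if a number of a shift passes 1 or a number of a turn 1, either way. A call with a gripper value outside its range is refused whole. The fingers move at their own pace and stop on an object; "force" is the grip in N (left out, the last holds). Time passes only in rows, so rows that do not move let the fingers close. It gives the time, the measured TCP pose, the force, the opening and the grip force at its end, in the units of the state.
- arm.get_state(): the state, without advancing time (a new reading comes with each control period).
- arm.get_image(name): name is "scene" or "top" or "wrist"; returns a dict with "color" (400x640x3 uint8, red, green, blue), "fx", "fy", "cx", "cy" (pixels), "D" ([k1, k2, p1, p2, k3] as OpenCV has them; the pictures are not rectified), "rvec" (rotation vector, rad) and "tvec" (3), from world to camera coordinates, as OpenCV has them; the wrist camera has in their place "tool_from_camera" (4x4, takes a point from camera to tool coordinates, whose origin is the TCP and whose axes are the flange's). Camera axes: x right, y down, z forward; pixel columns grow to the right and rows downward; lengths in m; the calibration is good to about 2 mm. A picture is of the moment at which its call begins: read the wrist's pose just before it. There is no depth.
- arm.finish_job(): hands the job in; it is judged then, once.
The state is a dict: "t": time; "q": joint angles; "dq": joint speeds; "tau": joint torques, N m; "position": TCP position; "eef_rot": TCP orientation; "wrist_force": force on the tool from outside, world axes, zero at the start; "ft_torque": the same for the moment, N m; "opening": finger opening in m; "finger_force": force on a finger pad.
Only numpy, scipy, OpenCV 4.12 (cv2) and the standard library are available. Lean on these libraries where they do the work, as an engineer would, in place of code of your own. Each camera call takes 0.05 s, during which the arm holds its last target. There are 200 camera calls.

TASK

The half-carved wooden farmer is to be held for carving. Lay it on its back on the bed of the small press, its square foot block under the pad, slide it gently along the bed until the block butts squarely against the low stop, and let go of it; then turn the brass knob clockwise until its slip clutch clicks once, stop there, and take the hand away. Do not ram the stop, do not crank on past the click, and leave the bowl, plumb bob and bamboo sticks alone.

Things in the scene. Friction and masses are not known exactly. Their poses are not given: they have to be found in the camera images.
- press: Small iron hold-down press bolted down. Origin: bed underside, on the vertical screw axis. Bed 15 mm thick, x -120 to +50, y -65 to +90 mm; work slides on it in +x; open on the -x and -y sides. Column: x -22 to +22, y +50 to +85, 105 mm high. It carries a bridge (x -22 to +22, y -30 to +85, 83 to 105 mm above the ledge) with pad, collar and knob on the axis x = y = 0.
- stop: Low steel stop fixed on the press bed, 12 x 56 x 22 mm. Origin: middle of the lower edge of its near face, at x +30 mm in the press frame, 15 mm above the ledge; the face looks to the press's -x. When the foot block butts against it, the figure's origin lies on the screw axis.
- pad: Round rubber-faced pressing pad on the screw's lower end, 28 mm across. Origin: centre of its underside. At the start it is 57 to 61 mm above the ledge (the foot block lying on the bed reaches 55 mm). It goes down 3.0 mm for each radian the collar is turned clockwise, without turning itself, and then squeezes the block with about 40 N; the screw does not run back by itself.
- collar: Brass collar on the screw under the knob, 52 mm across, 6 mm thick, top 111 mm above the ledge, dark mark on its rim towards its own -x; axes as the knob's at the start. Once the pad is tight it stands still and the knob slips over it in clicks of 0.52 rad: torque peaks at 0.13 rad of slip, reverses past 0.26 (the knob pulls the hand on, 0.1 to 0.2 at rest) and rests at 0.52; next peak at 0.65.
- knob: Fluted round brass knob, 44 mm across, 113 to 141 mm above the ledge, over the collar; dark rib on top towards its own -x. Origin: centre of its underside. Turned clockwise it first carries the collar along against 0.33 N m of drag (held at rest about 0.1); with the pad tight the torque climbs to 0.43 N m (0.15 to 0.25 at rest), then the clutch slips. Grip it with 30 N or more.
- knob_grip (a point): Point on the knob's axis half-way up, 129 mm above the ledge, where to grip it from above (44 mm wide at any yaw; fingertips must stay above the collar at 111 mm).
- figure: Half-carved farmer of pale wood lying on its flat back, about 0.2 kg. Origin: under the middle of its square foot block (60 mm along x, 50 mm in y, 40 mm high). From the block the flat-sided body (40 mm wide, 36 mm high) runs from x -30 to -115 mm, then head and conical hat, ending at x -162 mm. Grip the body across y at about x -85 mm, so that the hand stays clear of the knob.
- bowl: Aluminium bowl, 140 mm across, 50 mm high; origin under its middle. Bystander.
- plumb_bob: Brass plumb bob standing point up, 38 mm across, 90 mm high; origin under its middle. Bystander.
- stick0: Bamboo burnishing stick, 220 x 13 x 8 mm, along its own x; origin under its middle. Bystander.
- stick1: Second bamboo burnishing stick, the same size. Bystander.
Not all that is in view belongs to the job. What is shaped like the press but pink or white is not meant.

How it is judged (in metres and radians):
On the way, in this order (a step that is already met when the one before it is completed fails the run):
1. the figure lies flat on the press bed, its foot block squarely against the stop, released, the pad not yet pressing and the clutch not slipped (x of figure in the frame of press between -0.0035 and 0.004 m and y of figure in the frame of press between -0.012 and 0.012 m and z of figure in the frame of press below 0.018 m and angle between the x axis of figure and the x axis of press, either way round below 0.12 rad and angle between figure's own z axis and vertical below 0.06 rad and contact force between the fingers and figure below 0.2 N and contact force between pad and figure below 2 N and angle between the x axis of knob and the x axis of collar, either way round below 0.25 rad), for 0.2 s.
2. the pad presses the block and the clutch has clicked (contact force between pad and figure above 12 N and angle between the x axis of knob and the x axis of collar, either way round above 0.36 rad), for 0.1 s.
At the end, for the whole second after the job is handed in: The figure lies flat on the bed, its foot block within 3.5 mm of the stop, within 12 mm of the screw axis sideways and 0.12 rad of square; the pad holds it with over 12 N; the knob has slipped over the collar by more than 0.36 rad (one click, resting near 0.52) and never by over 0.72 (all of step 2 and x of figure in the frame of press between -0.0035 and 0.004 m and y of figure in the frame of press between -0.012 and 0.012 m and angle between the x axis of figure and the x axis of press, either way round below 0.12 rad and angle between figure's own z axis and vertical below 0.06 rad and linear speed of figure below 0.01 m/s); the robot touches nothing.
It fails at once if the clutch is cranked on into a second click (knob slipped more than 0.72 rad over the collar) (angle between the x axis of knob and the x axis of collar, either way round above 0.72 rad).
It fails at once if the block is rammed against the stop with more than 25 N (contact force between stop and figure above 25 N).
It fails at once if a bystander is moved by more than 20 mm (distance of any of bowl, plumb_bob, stick0, stick1 from where it was at the start of the episode above 0.02 m).
It also fails if it takes over 72 s, if anything falls off the work surface, if the arm or the gripper's body presses on something with over 40 N, if the wrist force passes 120 N, or if a joint passes its speed limit or range.

## Working session

There is one attempt and no reset: what is moved stays moved. The work goes in short steps, Python scripts to look and compute and a tool call to move; the robot and the scene stay as the last step left them, time stands still between calls to the robot, and variables do not carry over. Pictures are saved under pics/ and viewed, at most 13 in all, crops included, and the job is handed in when it is done.

Besides the shell and the picture viewer there is one more tool, called by a JSON object that holds its "method" and its "body". servo_tool: Moves the arm, as the interface text tells. Its arguments: {"type":"object","properties":{"moves":{"type":"array","items":{"type":"array","items":{"type":"array","items":{"type":"number"}}}},"force":{"type":"number"}},"required":["moves"]}

```bash
mkdir -p pics; python3 - <<'E'
from station import arm
import cv2,numpy as np
s=arm.get_state();print(s,arm.hold_point_z)
ims=[]
for n in("scene","top","wrist"):
    d=arm.get_image(n);np.save(f"pics/{n}0.npy",d,allow_pickle=True)
    cv2.imwrite(f"pics/{n}0.png",d["color"][:,:,::-1])
    print(n,{k:v for k,v in d.items() if k!="color"})
E
```

```text
{'t': 0.0, 'q': array([-74.21063254,  30.77758715,  -0.25496101,  88.16894588,
         0.14853981,  61.15067109,  -4.07999051]), 'dq': array([-0.02514854, -0.00810942, -0.11144391, -0.02216367, -0.09847713,
       -0.02512044, -0.00296974]), 'tau': array([ 4.08058086e-04, -5.70972884e+01,  9.91492644e-01, -2.51608944e+01,
       -5.60660893e-02,  1.78112334e-02,  1.59662104e-04]), 'position': array([0.21766144, 0.61184043, 0.23784986]), 'eef_rot': array([-1.79903339e+02,  6.41201499e-03,  1.60421592e+02]), 'wrist_force': array([ 0.36452114, -0.91321763,  0.43441155]), 'ft_torque': array([ 1.74809154e-05, -1.84742098e-03,  4.05987629e-03]), 'finger_force': 0.0, 'opening': 0.08812386544765986} -0.0187
scene {'fx': 440.6866662359322, 'fy': 440.6866662359322, 'cx': 318.1029633292245, 'cy': 194.28221472542265, 'D': array([0.03847768, 0.        , 0.        , 0.        , 0.        ]), 'rvec': array([ 1.15012852,  2.29993137, -1.01617716]), 'tvec': array([ 0.36431044, -0.23904772,  1.57090683])}
top {'fx': 516.7012264290149, 'fy': 516.7012264290149, 'cx': 326.2835346321378, 'cy': 194.9550493667402, 'D': array([0.00414038, 0.        , 0.        , 0.        , 0.        ]), 'rvec': array([ 2.1723506 , -2.17278407,  0.08954785]), 'tvec': array([-0.01024275,  0.59498628,  1.46055145])}
wrist {'fx': 287.9853585157054, 'fy': 287.9853585157054, 'cx': 321.27856369945755, 'cy': 204.14810920088573, 'D': array([-0.05104619,  0.        ,  0.        ,  0.        ,  0.        ]), 'tool_from_camera': array([[ 1.05571335e-03, -9.48181155e-01, -3.17728474e-01,
         8.26632262e-02],
       [ 9.99999145e-01,  7.56026331e-04,  1.06651608e-03,
        -2.97979034e-04],
       [-7.71039360e-04, -3.17729329e-01,  9.48181143e-01,
        -1.46293360e-01],
       [ 0.00000000e+00,  0.00000000e+00,  0.00000000e+00,
         1.00000000e+00]])}
```

View pics/scene0.png

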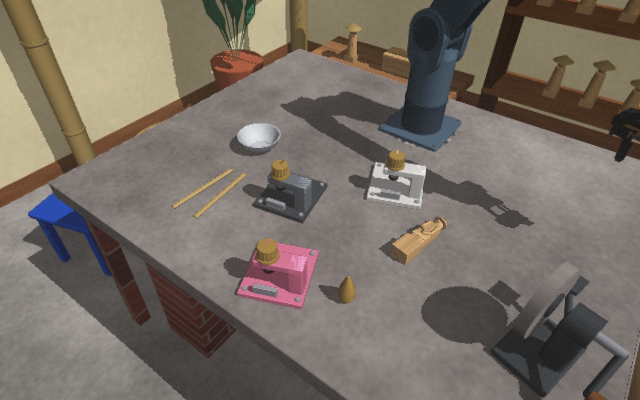

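View pics/top0.png

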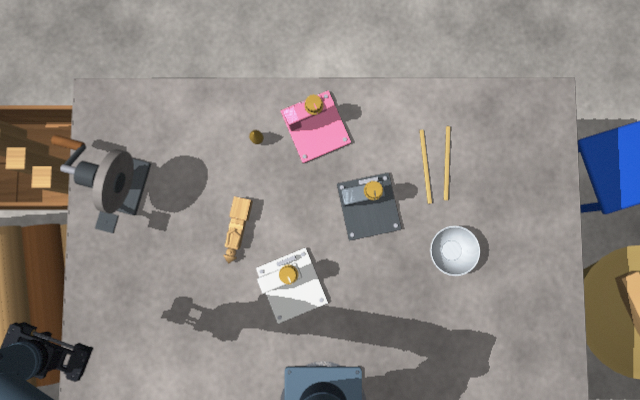

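The top view shows the dark press near (370,205) with its knob at (374,190), its column to the left (+y) and the stop at the top (+x). The figure is near (237,228) with its block end up and its hat towards the robot. The bob is at (256,137), the sticks at (437,165) and the bowl at (455,250). I'll take enlarged crops next so I can measure corners.

```bash
cat > h.py <<'E'
import numpy as np,cv2
from station import arm
def load(n): return np.load(f"pics/{n}.npy",allow_pickle=True).item()
def ray(d,px,tool=None):
    K=np.array([[d["fx"],0,d["cx"]],[0,d["fy"],d["cy"]],[0,0,1]])
    u=cv2.undistortPoints(np.array(px,float).reshape(-1,1,2),K,d["D"]).reshape(-1,2)
    v=np.c_[u,np.ones(len(u))]
    if "rvec" in d:
        R=cv2.Rodrigues(d["rvec"])[0]; return -R.T@d["tvec"],v@R
    from scipy.spatial.transform import Rotation as Ro
    p,e=tool; R=Ro.from_euler("xyz",e,degrees=True).as_matrix(); T=d["tool_from_camera"]
    return np.array(p)+R@T[:3,3], v@(R@T[:3,:3]).T
def plane(d,px,z,tool=None):
    o,v=ray(d,px,tool); return o+v*((z-o[2])/v[:,2])[:,None]
def tri(*rs):
    A=0;b=0
    for o,v in rs:
        v=v/np.linalg.norm(v);P=np.eye(3)-np.outer(v,v);A=A+P;b=b+P@o
    x=np.linalg.solve(A,b); return x,[np.linalg.norm((np.eye(3)-np.outer(v,v)/(v@v))@(x-o)) for o,v in rs]
E
python3 - <<'E'
from h import *
def c(n,x0,y0,w,h,s): 
    i=load(n)["color"][y0:y0+h,x0:x0+w,::-1]; return cv2.resize(i,None,fx=s,fy=s,interpolation=cv2.INTER_CUBIC)
a=c("top0",330,160,80,90,5);b=c("top0",210,185,60,90,5) 
e=c("scene0",250,150,80,72,5);f=c("scene0",385,208,66,60,5)
out=np.zeros((600,800,3),np.uint8)
r=lambda i,w,h:cv2.resize(i,(w,h))
out[:337,:300]=r(a,300,337);out[:337,300:525]=r(b,225,337)
out=np.zeros((600,800,3),np.uint8)
s=4
a=c("top0",330,165,80,80,4);b=c("top0",215,190,60,80,4);e=c("scene0",250,150,80,70,4);f=c("scene0",385,210,66,60,4)
out[:320,:320]=a;out[:320,330:570]=b;out[320:600,:320]=e;out[320:560,330:594]=f
cv2.imwrite("pics/c1.png",out)
E
```

```text
(no output)
```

View pics/c1.png

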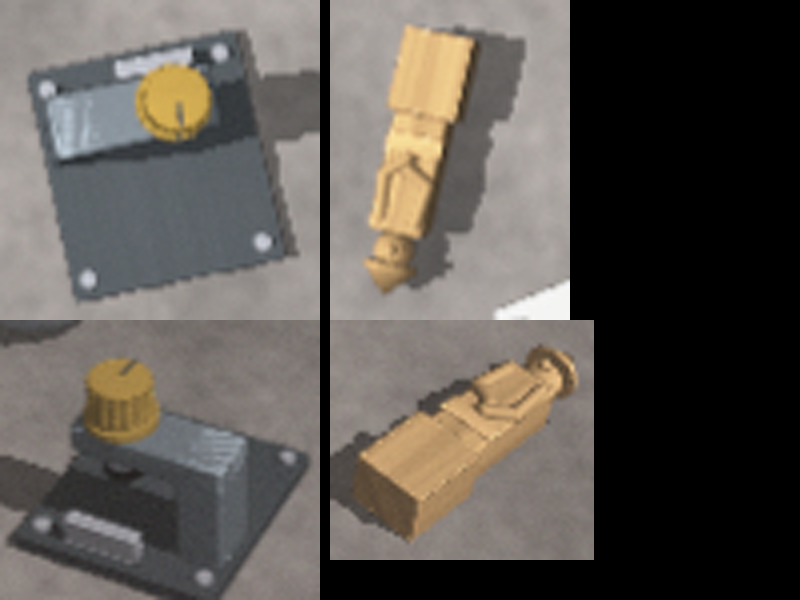

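The crops give corners at 4x scale:

| View | Feature | Corners (crop px) |
|---|---|---|
| Top | Bed | (28,75), (240,30), (285,255), (78,300) |
| Top | Knob top | (174,102) |
| Scene | Knob top | (120,52) |
| Top | Block top face | (77,25), (146,38), (130,118), (59,107) |
| Scene | Block top face | (33,138), (91,178), (158,108), (100,78) |

The knob's rib points towards image-down, which is -x.

```bash
python3 - <<'E'
from h import *
np.set_printoptions(precision=4,suppress=True)
T=load("top0");S=load("scene0")
C=lambda x0,y0,p:np.array([x0,y0])+(np.array(p,float)+.5)/4-.5
bed=C(330,165,[(28,75),(240,30),(285,255),(78,300)])
print("bed",B:=plane(T,bed,0.015)[:,:2]); print(np.linalg.norm(np.roll(B,-1,0)-B,axis=1))
for i in range(4): d=B[(i+1)%4]-B[i];print(np.degrees(np.arctan2(d[1],d[0])))
def t(pt,ps): 
    a=ray(T,[pt]);b=ray(S,[ps]);print(*tri((a[0],a[1][0]),(b[0],b[1][0])))
print("bed corner +y-x? scene right corner"); t(C(330,165,(78,300)),C(250,150,(308,138)))
t(C(330,165,(240,30)),C(250,150,(8,221)))
print("knob");t(C(330,165,(174,100)),C(250,150,(120,52)))
tb=C(215,190,[(77,25),(146,38),(130,118),(59,107)])
sb=C(385,210,[(33,138),(91,178),(158,108),(100,78)])
print("fig corners in top: far-left,far-right,near-right,near-left")
sc=[sb[1],sb[0],sb[3],sb[2]]
for a,b in zip(tb,sc): t(a,b)
for z in(0.04,):
  F=plane(T,tb,z)[:,:2];print(F,F.mean(0));G=plane(S,sc,z)[:,:2];print(G,G.mean(0))
  for Q in(F,G):
    d=Q[0]+Q[1]-Q[2]-Q[3];print(np.degrees(np.arctan2(d[1],d[0])),np.linalg.norm(d)/2,np.linalg.norm(Q[0]-Q[1]))
# hat tips
print("hat",plane(T,C(215,190,[(57,292)]),0.018),plane(S,C(385,210,[(240,50)]),0.018))
# white press knob, bob
print("white knob",plane(T,[(288,274)],0.14))
E
```

```text
bed [[ 0.6298 -0.0403]
 [ 0.6626 -0.1946]
 [ 0.4993 -0.2252]
 [ 0.4669 -0.076 ]]
[0.1577 0.1662 0.1526 0.1667]
-77.98565960271975
-169.3865670560929
102.2219423462556
12.361091262659706
bed corner +y-x? scene right corner
[ 0.4668 -0.0759  0.0123] [np.float64(0.00020365144741426333), np.float64(0.0002036514474141661)]
[ 0.6639 -0.1958  0.0068] [np.float64(0.0003381811595909862), np.float64(0.0003381811595909784)]
knob
[ 0.5993 -0.1364  0.1465] [np.float64(0.0015598847527250397), np.float64(0.0015598847527249242)]
fig corners in top: far-left,far-right,near-right,near-left
[0.5905 0.2535 0.0438] [np.float64(0.001016318893796996), np.float64(0.0010163188937971212)]
[0.5807 0.2065 0.0394] [np.float64(0.0027720976579668094), np.float64(0.002772097657966888)]
[0.5221 0.2175 0.0518] [np.float64(0.005284809239163436), np.float64(0.005284809239163349)]
[0.5306 0.2635 0.0612] [np.float64(0.0026264112848714736), np.float64(0.0026264112848714007)]
[[0.5913 0.2533]
 [0.5819 0.2039]
 [0.5249 0.2146]
 [0.5327 0.2652]] [0.5577 0.2342]
[[0.5868 0.2533]
 [0.5797 0.209 ]
 [0.5081 0.2181]
 [0.5092 0.2598]] [0.5459 0.2351]
-11.01983389406153 0.0588647314133234 0.05027336940433232
-5.945511321907455 0.07497273885296832 0.044858738913090404
hat [[0.4013 0.2687 0.018 ]] [[0.4068 0.2738 0.018 ]]
white knob [[0.3768 0.0893 0.14  ]]
```

The measurements agree with the given sizes:

- **Press:** yaw is about 12° and the axis is about (0.600,-0.138).
- **Figure:** the block centre is (0.558,0.234) and yaw is -11°. The hat tip is where that predicts.

I'm moving above the body.

{"method": "servo_tool", "body": {"moves": [[[0,0,0.086,0.6,-0.97,0,-1],[0,0,0.086,0.6,-0.97,0,-1],[0,0,0.086,0.6,-0.97,0,-1],[0,0,0.086,0.6,-0.97,0,-1],[0,0,0.086,0.6,-0.97,0,-1],[0,0,0.086,0.6,-0.97,0,-1],[0,0,0.086,0.6,-0.97,0,-1],[0,0,0.086,0.6,-0.97,0,-1],[0,0,0.086,0.6,-0.97,0,-1],[0,0,0.086,0.6,-0.97,0,-1]]], "force": 50}}

```text
t: 1.4
position: [0.3682, 0.3689, 0.2386]
eef_rot: [-180.0, -0.0, 169.0]
wrist_force: [0.1, 0.0, -0.4]
opening: 0.0882
finger_force: 0.0
```

{"method": "servo_tool", "body": {"moves": [[[0,0,0,0.8,-0.95,-0.3,-1],[0,0,0,0.8,-0.95,-0.3,-1],[0,0,0,0.8,-0.95,-0.3,-1],[0,0,0,0.8,-0.95,-0.3,-1],[0,0,0,0.8,-0.95,-0.3,-1],[0,0,0,0,0,0,-1],[0,0,0,0,0,0,-1]]]}}

```text
t: 2.28
position: [0.4673, 0.252, 0.2012]
eef_rot: [180.0, -0.0, 169.1]
wrist_force: [0.1, -0.1, -0.3]
opening: 0.0877
finger_force: 0.0
```

```bash
python3 - <<'E'
from h import *
s=arm.get_state();d=arm.get_image("wrist");d["tool"]=(s["position"],s["eef_rot"]);np.save("pics/w1.npy",d,allow_pickle=True)
cv2.imwrite("pics/w1.png",d["color"][:,:,::-1]);print(s["t"],s["position"],s["eef_rot"])
E
```

```text
2.275 [0.4672901  0.25196492 0.20120538] [ 1.79978776e+02 -3.20765579e-02  1.69057537e+02]
```

View pics/w1.png

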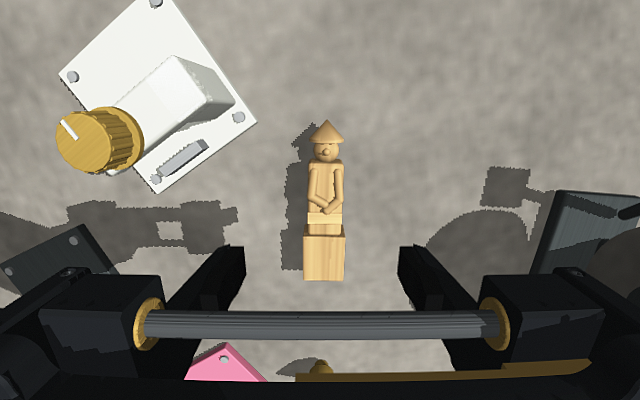

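The wrist view shows the figure upright in the picture: hat tip (327,121), block top corners (303,237), (345,237), (344,280), (304,281). The fingers straddle its line evenly.

```bash
python3 - <<'E'
from h import *
np.set_printoptions(precision=4,suppress=True)
d=load("w1")
P=plane(d,[(303,237),(345,237),(344,280),(304,281)],.04,d["tool"])[:,:2];print(P,P.mean(0))
v=P[2]+P[3]-P[0]-P[1];print(np.degrees(np.arctan2(v[1],v[0])),np.linalg.norm(v)/2,np.linalg.norm(P[0]-P[1]))
print(plane(d,[(327,121)],.018,d["tool"]))
T=load("top0");C=lambda x0,y0,p:np.array([x0,y0])+(np.array(p,float)+.5)/4-.5
tb=C(215,190,[(59,107),(130,118),(146,38),(77,25)])
for a,b in zip([(303,237),(345,237),(344,280),(304,281)],[tb[0],tb[1],tb[2],tb[3]]):
    r=ray(d,[a],d["tool"]);q=ray(T,[b]);print(*tri((r[0],r[1][0]),(q[0],q[1][0])))
E
```

```text
[[0.523  0.2195]
 [0.5323 0.2678]
 [0.59   0.2571]
 [0.582  0.2081]] [0.5568 0.2382]
-10.71699398779932 0.05931937766567219 0.04922376985415556
[[0.4005 0.2713 0.018 ]]
[0.5174 0.2408 0.0855] [np.float64(0.02004661814138521), np.float64(0.020046618141385256)]
[0.5351 0.2438 0.0115] [np.float64(0.025945804317220197), np.float64(0.025945804317220145)]
[0.5917 0.2321 0.0212] [np.float64(0.026190599781237212), np.float64(0.026190599781237237)]
[0.5766 0.23   0.0707] [np.float64(0.020816238972120347), np.float64(0.02081623897212028)]
```

The figure is at (0.557,0.237), yaw -10.8°, and the block size comes out right at 40 mm height. Next: descend, grip at 50 N, and lift.

{"method": "servo_tool", "body": {"moves": [[[0,0,0,0.25,0.04,-0.97,-1],[0,0,0,0,0,-0.97,-1],[0,0,0,0,0,-0.97,-1],[0,0,0,0,0,-0.97,-1],[0,0,0,0,0,-0.97,-1],[0,0,0,0,0,-0.97,-1],[0,0,0,0,0,-0.97,-1],[0,0,0,0,0,-0.9,-1],[0,0,0,0,0,0,-1],[0,0,0,0,0,0,-1]]]}}

```text
t: 3.58
position: [0.4743, 0.2531, 0.0098]
eef_rot: [179.9, 0.0, 169.1]
wrist_force: [0.8, 0.2, 0.6]
opening: 0.0879
finger_force: 0.0
```

{"method": "servo_tool", "body": {"moves": [[[0,0,0,0,0,0,1],[0,0,0,0,0,0,1],[0,0,0,0,0,0,1],[0,0,0,0,0,0,1],[0,0,0,0,0,0,1],[0,0,0,0,0,0,1],[0,0,0,0,0,0,1],[0,0,0,0,0,0,1]]], "force": 50}}

```text
t: 4.58
position: [0.4741, 0.2523, 0.009]
eef_rot: [180.0, 0.0, 169.0]
wrist_force: [-1.0, 0.8, 1.7]
opening: 0.0398
finger_force: 50.0
```

Opening is 39.8 mm at 50 N, so the body is held. I'm lifting high to clear the white press.

{"method": "servo_tool", "body": {"moves": [[[0,0,0,0,0,0.4,1],[0,0,0,0,0,0.6,1],[0,0,0,0,0,1,1],[0,0,0,0,0,1,1],[0,0,0,0,0,1,1],[0,0,0,0,0,1,1],[0,0,0,0,0,1,1],[0,0,0,0,0,1,1],[0,0,0,0,0,1,1]]]}}

```text
t: 5.7
position: [0.4739, 0.2518, 0.2108]
eef_rot: [180.0, 0.0, 169.0]
wrist_force: [0.2, 0.8, -1.7]
opening: 0.0397
finger_force: 50.0
```

{"method": "servo_tool", "body": {"moves": [[[0,0,0,0,-0.5,0,1],[0,0,0.1,0,-0.8,0,1],[0,0,0.1,0,-0.96,0,1],[0,0,0.15,0,-0.96,0,1],[0,0,0.15,0,-0.96,0,1],[0,0,0.15,0,-0.96,0,1],[0,0,0.15,0,-0.96,0,1],[0,0,0.15,0,-0.96,0,1],[0,0,0.15,0,-0.96,0,1]]]}}

```text
t: 6.82
position: [0.4728, 0.0496, 0.2081]
eef_rot: [-180.0, -0.1, -180.0]
wrist_force: [0.1, 0.9, -1.4]
opening: 0.0394
finger_force: 50.0
```

{"method": "servo_tool", "body": {"moves": [[[0,0,0.15,-0.1,-0.96,0,1],[0,0,0.15,-0.1,-0.96,0,1],[0,0,0.15,-0.1,-0.96,0,1],[0,0,0.15,-0.1,-0.96,0,1],[0,0,0.15,-0.1,-0.96,0,1],[0,0,0.15,-0.1,-0.96,0,1],[0,0,0.15,-0.1,-0.96,0,1],[0,0,0.1,0,-0.96,0,1],[0,0,0,0,-0.3,0,1],[0,0,0,0,0,0,1]]]}}

```text
t: 8.07
position: [0.4559, -0.148, 0.2085]
eef_rot: [180.0, -0.1, -168.6]
wrist_force: [-1.0, 0.6, -2.2]
opening: 0.0393
finger_force: 50.0
```

```bash
cat > snap.py <<'E'
import sys
from h import *
n=sys.argv[1];cams=sys.argv[2].split(",")
s=arm.get_state();print(s["t"],s["position"].round(4),s["eef_rot"].round(2),s["wrist_force"].round(2),s["ft_torque"].round(3))
for c in cams:
    s=arm.get_state();d=arm.get_image(c);d["tool"]=(s["position"],s["eef_rot"]);np.save(f"pics/{c}{n}.npy",d,allow_pickle=True)
    cv2.imwrite(f"pics/{c}{n}.png",d["color"][:,:,::-1])
E
python3 snap.py 2 wrist,top,scene
python3 - <<'E'
from h import *
o=np.zeros((600,800,3),np.uint8)
w=load("wrist2")["color"][:,:,::-1];o[:350,:560]=cv2.resize(w,(560,350))
c=lambda n,x,y,W,H,s:cv2.resize(load(n)["color"][y:y+H,x:x+W,::-1],None,fx=s,fy=s,interpolation=cv2.INTER_CUBIC)
o[350:600,:400]=c("scene2",240,120,160,100,2.5);o[350:600,410:790]=c("top2",310,160,152,100,2.5)
cv2.imwrite("pics/c2.png",o)
E
```

```text
8.075 [ 0.4559 -0.148   0.2085] [ 1.7997e+02 -6.0000e-02 -1.6856e+02] [-1.02  0.6  -2.21] [0.025 0.04  0.042]
```

View pics/c2.png

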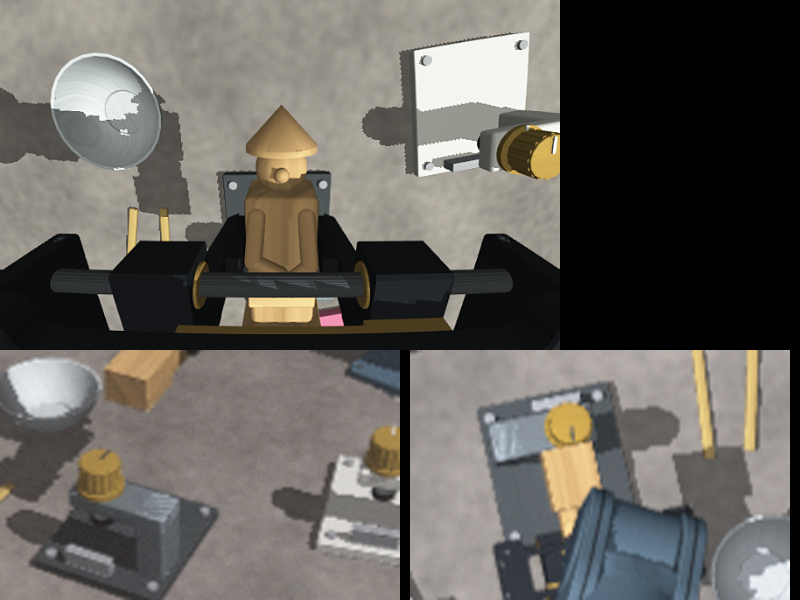

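The figure is level in the hand. In the wrist view, the bed's near corners are at about (252,198) and (377,197) in full pixels; the knob and stop are clear in the top view. A quick cross-check of the press pose before lowering.

```bash
python3 - <<'E'
from h import *
np.set_printoptions(precision=4,suppress=True)
d=load("wrist2");s=640/560
P=plane(d,np.array([(220,173),(330,172)])*s,.015,d["tool"])[:,:2];print(P,np.linalg.norm(P[0]-P[1]))
v=P[1]-P[0];print(np.degrees(np.arctan2(v[1],v[0]))-90)
a=np.radians(12);R=np.array([[np.cos(a),-np.sin(a)],[np.sin(a),np.cos(a)]])
print("origin",P.mean(0)+R@[.120,-.0125])
# fit knob in top & scene by gold mask
for n,x0,y0,w,h in(("top0",360,175,30,30),("scene0",265,155,30,30)):
    im=load(n)["color"][y0:y0+h,x0:x0+w];hsv=cv2.cvtColor(np.ascontiguousarray(im),cv2.COLOR_RGB2HSV)
    m=cv2.inRange(hsv,(12,140,110),(30,255,255));ys,xs=np.nonzero(m);print(n,x0+xs.mean(),y0+ys.mean(),len(xs),x0+xs.min(),x0+xs.max(),y0+ys.min(),y0+ys.max())
    if n=="top0":
        c,r=cv2.minEnclosingCircle(np.c_[xs,ys].astype(np.float32));print(c,r,plane(load(n),[(x0+c[0],y0+c[1])],.135))
E
```

```text
[[ 0.4952 -0.2282]
 [ 0.4628 -0.076 ]] 0.15557972469634207
12.016239017225146
origin [ 0.5989 -0.1394]
top0 372.69166666666666 189.775 240 364 381 182 199
(13.0, 15.0) 9.219644546508789 [[ 0.5985 -0.1357  0.135 ]]
scene0 280.7942857142857 168.88 175 272 288 160 179
```

The press origin is (0.600,-0.138) and yaw 12° from three sources. I'm aligning and then lowering onto the bed short of the bridge.

{"method": "servo_tool", "body": {"moves": [[[0,0,0.04,-0.06,-0.84,0,1],[0,0,0,0,0,-0.5,1],[0,0,0,0,0,-0.9,1],[0,0,0,0,0,-1,1],[0,0,0,0,0,-1,1],[0,0,0,0,0,-1,1],[0,0,0,0,0,-1,1],[0,0,0,0,0,-0.8,1],[0,0,0,0,0,-0.5,1],[0,0,0,0,0,0,1]]]}}

```text
t: 9.48
position: [0.4545, -0.168, 0.0406]
eef_rot: [179.9, -0.1, -168.1]
wrist_force: [-0.3, -0.4, -2.5]
opening: 0.0393
finger_force: 50.0
```

{"method": "servo_tool", "body": {"moves": [[[0,0,0,0,0,-0.1,1],[0,0,0,0,0,-0.1,1],[0,0,0,0,0,0,1],[0,0,0,0,0,0,1]]]}}

```text
t: 9.98
position: [0.4553, -0.1689, 0.0367]
eef_rot: [-180.0, 0.0, -168.1]
wrist_force: [0.3, 0.5, -1.9]
opening: 0.0396
finger_force: 50.0
```

{"method": "servo_tool", "body": {"moves": [[[0,0,0,0,0,-0.15,1],[0,0,0,0,0,-0.15,1],[0,0,0,0,0,-0.1,1],[0,0,0,0,0,0,1],[0,0,0,0,0,0,1]]]}}

```text
t: 10.6
position: [0.4552, -0.1689, 0.0265]
eef_rot: [-180.0, 0.0, -168.1]
wrist_force: [0.9, -0.3, -2.4]
opening: 0.0399
finger_force: 50.0
```

{"method": "servo_tool", "body": {"moves": [[[0,0,0,0,0,-0.08,1],[0,0,0,0,0,0,1],[0,0,0,0,0,0,1]]]}}

```text
t: 10.98
position: [0.4551, -0.1689, 0.0245]
eef_rot: [180.0, 0.0, -168.1]
wrist_force: [-0.5, -0.4, -2.1]
opening: 0.0399
finger_force: 50.0
```

{"method": "servo_tool", "body": {"moves": [[[0,0,0,0,0,-0.05,1],[0,0,0,0,0,0,1],[0,0,0,0,0,0,1]]]}}

```text
t: 11.35
position: [0.4552, -0.1689, 0.0238]
eef_rot: [180.0, 0.0, -168.1]
wrist_force: [-3.8, 1.3, 7.0]
opening: 0.04
finger_force: 50.0
```

{"method": "servo_tool", "body": {"moves": [[[0,0,0,0,0,-0.04,1],[0,0,0,0,0,0,1],[0,0,0,0,0,0,1]]]}}

```text
t: 11.72
position: [0.4549, -0.169, 0.0233]
eef_rot: [180.0, 0.0, -168.1]
wrist_force: [-5.5, 1.5, 15.4]
opening: 0.04
finger_force: 50.0
```

The figure touched down at TCP z 0.024, 15 mm above the table value, so it is on the bed. I'll ease the down-force and slide 50 mm.

{"method": "servo_tool", "body": {"moves": [[[0,0,0,0,0,0.04,1],[0,0,0,0.196,0.042,0,1],[0,0,0,0.196,0.042,0,1],[0,0,0,0.196,0.042,0,1],[0,0,0,0.196,0.042,0,1],[0,0,0,0.196,0.042,0,1],[0,0,0,0.196,0.042,0,1],[0,0,0,0.196,0.042,0,1],[0,0,0,0.196,0.042,0,1],[0,0,0,0.196,0.042,0,1]]]}}

```text
t: 12.98
position: [0.4963, -0.1611, 0.0239]
eef_rot: [180.0, -0.3, -168.2]
wrist_force: [-12.1, -2.9, 19.6]
opening: 0.0395
finger_force: 50.0
```

{"method": "servo_tool", "body": {"moves": [[[0,0,0,0.1,0.021,0,1],[0,0,0,0.1,0.021,0,1],[0,0,0,0,0,0,1],[0,0,0,0,0,0,1]]]}}

```text
t: 13.48
position: [0.5019, -0.1599, 0.0239]
eef_rot: [180.0, -0.2, -168.2]
wrist_force: [-9.6, -3.2, 18.2]
opening: 0.0399
finger_force: 50.0
```

```bash
python3 snap.py 3 scene,top; python3 - <<'E'
from h import *
o=np.zeros((560,800,3),np.uint8)
c=lambda n,x,y,W,H,s:cv2.resize(load(n)["color"][y:y+H,x:x+W,::-1],None,fx=s,fy=s,interpolation=cv2.INTER_CUBIC)
o[:,:400]=c("scene3",245,145,80,112,5);o[:,400:]=c("top3",330,160,80,112,5)
cv2.imwrite("pics/c3.png",o)
E
```

```text
13.475 [ 0.5019 -0.1599  0.0239] [ 179.99   -0.23 -168.19] [-9.57 -3.24 18.23] [-0.442  2.075 -0.028]
```

View pics/c3.png

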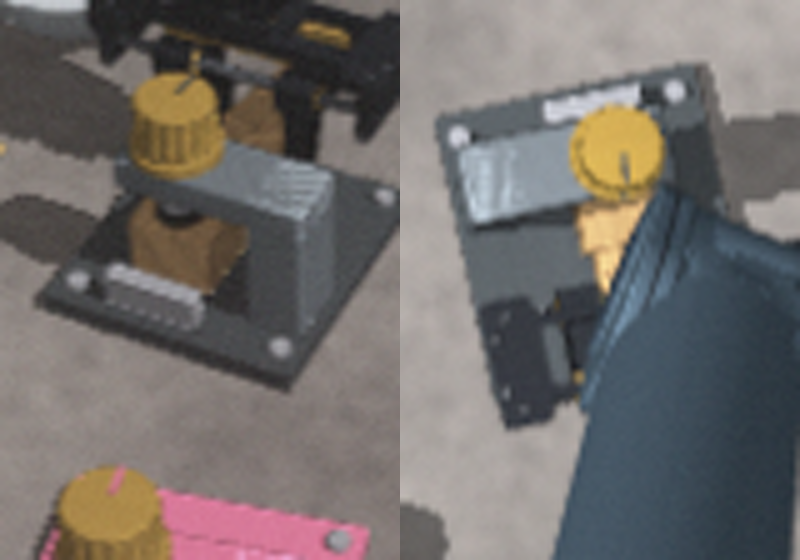

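The block is under the pad with the stop a little ahead, and it is square. Down-force has crept up to 18 N, so I'll ease it before creeping to the stop.

{"method": "servo_tool", "body": {"moves": [[[0,0,0,0,0,0.04,1],[0,0,0,0,0,0,1],[0,0,0,0,0,0,1]]]}}

```text
t: 13.95
position: [0.5046, -0.158, 0.024]
eef_rot: [180.0, 0.0, -168.1]
wrist_force: [0.8, 0.4, -1.8]
opening: 0.0399
finger_force: 50.0
```

{"method": "servo_tool", "body": {"moves": [[[0,0,0,0.078,0.017,0.02,1],[0,0,0,0.078,0.017,0,1],[0,0,0,0.078,0.017,0,1],[0,0,0,0,0,0,1]]]}}

```text
t: 14.45
position: [0.5103, -0.157, 0.0247]
eef_rot: [-180.0, 0.0, -168.1]
wrist_force: [-0.5, 0.5, -1.7]
opening: 0.0396
finger_force: 50.0
```

{"method": "servo_tool", "body": {"moves": [[[0,0,0,0,0,-0.02,1],[0,0,0,0.039,0.008,0,1],[0,0,0,0.039,0.008,0,1],[0,0,0,0.039,0.008,0,1],[0,0,0,0,0,0,1]]], "force": 12}}

```text
t: 15.08
position: [0.5131, -0.1564, 0.0242]
eef_rot: [-180.0, 0.0, -168.1]
wrist_force: [0.3, 0.4, -1.9]
opening: 0.0398
finger_force: 12.0
```

{"method": "servo_tool", "body": {"moves": [[[0,0,0,0.039,0.008,0,1],[0,0,0,0.039,0.008,0,1],[0,0,0,0,0,0,1]]]}}

```text
t: 15.45
position: [0.5151, -0.1561, 0.0242]
eef_rot: [-180.0, 0.0, -168.1]
wrist_force: [-0.8, 0.1, -1.7]
opening: 0.0395
finger_force: 12.0
```

{"method": "servo_tool", "body": {"moves": [[[0,0,0,0.039,0.008,0,1],[0,0,0,0,0,0,1],[0,0,0,0,0,0,1]]]}}

```text
t: 15.82
position: [0.5159, -0.1559, 0.0242]
eef_rot: [-180.0, 0.0, -168.1]
wrist_force: [-0.2, 0.2, -2.3]
opening: 0.0401
finger_force: 12.0
```

{"method": "servo_tool", "body": {"moves": [[[0,0,0,0.039,0.008,0,1],[0,0,0,0,0,0,1],[0,0,0,0,0,0,1]]]}}

```text
t: 16.2
position: [0.5169, -0.1557, 0.0242]
eef_rot: [-180.0, -0.0, -168.1]
wrist_force: [0.1, 0.4, -2.6]
opening: 0.0408
finger_force: 12.0
```

{"method": "servo_tool", "body": {"moves": [[[0,0,0,0.03,0.006,0,1],[0,0,0,0,0,0,1],[0,0,0,0,0,0,1]]]}}

```text
t: 16.58
position: [0.5177, -0.1556, 0.0242]
eef_rot: [-180.0, 0.0, -168.1]
wrist_force: [-0.6, -1.0, -2.3]
opening: 0.04
finger_force: 12.0
```

{"method": "servo_tool", "body": {"moves": [[[0,0,0,0.03,0.006,0,1],[0,0,0,0,0,0,1],[0,0,0,0,0,0,1]]]}}

```text
t: 16.95
position: [0.5184, -0.1554, 0.0242]
eef_rot: [-180.0, 0.0, -168.1]
wrist_force: [-0.2, -0.7, -2.8]
opening: 0.0394
finger_force: 12.0
```

{"method": "servo_tool", "body": {"moves": [[[0,0,0,0.03,0.006,0,1],[0,0,0,0,0,0,1],[0,0,0,0,0,0,1]]]}}

```text
t: 17.32
position: [0.5187, -0.1553, 0.0241]
eef_rot: [180.0, -0.0, -168.1]
wrist_force: [-2.2, -0.3, -2.1]
opening: 0.0398
finger_force: 12.0
```

{"method": "servo_tool", "body": {"moves": [[[0,0,0,0.03,0.006,0,1],[0,0,0,0,0,0,1],[0,0,0,0,0,0,1]]]}}

```text
t: 17.7
position: [0.5187, -0.1554, 0.024]
eef_rot: [180.0, -0.1, -168.1]
wrist_force: [-5.5, -2.1, 0.6]
opening: 0.0404
finger_force: 12.0
```

{"method": "servo_tool", "body": {"moves": [[[0,0,0,0.03,0.006,0,1],[0,0,0,0,0,0,1],[0,0,0,0,0,0,1]]]}}

```text
t: 18.08
position: [0.5187, -0.1554, 0.024]
eef_rot: [180.0, -0.2, -168.1]
wrist_force: [-6.8, -1.8, 2.9]
opening: 0.0398
finger_force: 12.0
```

Stop contact came on gently at 7 N, with the arm standing still. Releasing and rising.

{"method": "servo_tool", "body": {"moves": [[[0,0,0,-0.03,-0.006,0,1],[0,0,0,0,0,0,1],[0,0,0,0,0,0,-1],[0,0,0,0,0,0,-1],[0,0,0,0,0,0,-1],[0,0,0,0,0,0,-1],[0,0,0,0,0,0,-1],[0,0,0,0,0,0,-1]]]}}

```text
t: 19.08
position: [0.5199, -0.1551, 0.0242]
eef_rot: [180.0, 0.0, -168.1]
wrist_force: [-0.2, -0.4, 0.2]
opening: 0.0881
finger_force: 0.0
```

{"method": "servo_tool", "body": {"moves": [[[0,0,0,0,0,0.4,-1],[0,0,0,0,0,0.8,-1],[0,0,0,0,0,1,-1],[0,0,0,0,0,1,-1],[0,0,0,-0.3,0,1,-1],[0,0,0,-0.3,0,1,-1],[0,0,0,-0.3,0,1,-1],[0,0,0,-0.3,0,1,-1],[0,0,0,-0.3,0,0.6,-1],[0,0,0,0,0,0,-1]]]}}

```text
t: 20.32
position: [0.4825, -0.1553, 0.2202]
eef_rot: [-180.0, 0.1, -168.1]
wrist_force: [-0.6, -0.2, -0.4]
opening: 0.088
finger_force: 0.0
```

```bash
python3 snap.py 4 scene,top,wrist; python3 - <<'E'
from h import *
o=np.zeros((600,800,3),np.uint8)
c=lambda n,x,y,W,H,s:cv2.resize(load(n)["color"][y:y+H,x:x+W,::-1],None,fx=s,fy=s,interpolation=cv2.INTER_CUBIC)
o[:300,:300]=c("scene4",245,150,75,75,4);o[:300,300:600]=c("top4",330,160,75,75,4)
o[300:,:480]=c("wrist4",0,0,640,400,.75)
cv2.imwrite("pics/c4.png",o)
E
```

```text
20.325 [ 0.4825 -0.1553  0.2202] [-1.7997e+02  1.1000e-01 -1.6811e+02] [-0.64 -0.24 -0.36] [ 0.004  0.013 -0.024]
```

View pics/c4.png

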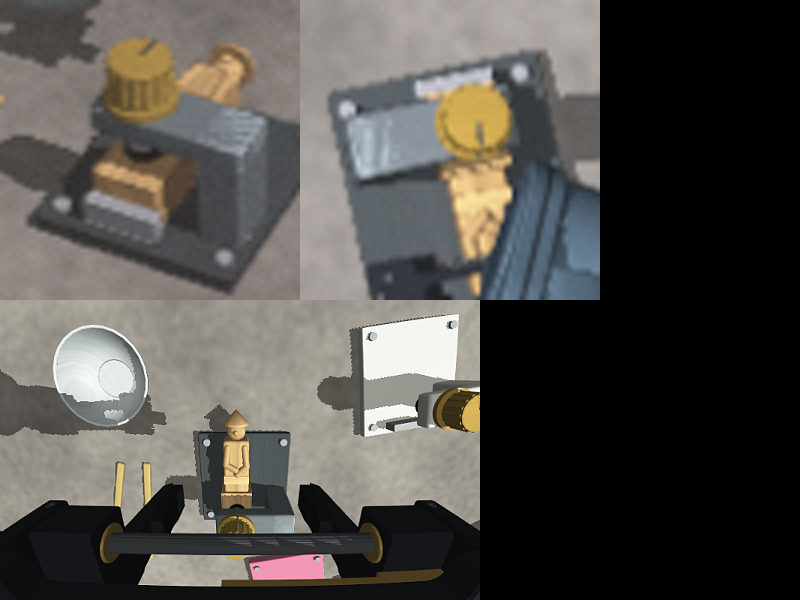

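The figure lies flat with its block flush against the stop and under the pad. The pad is still clear, the knob rib is unmoved, and the bystanders are untouched. Next I'll check the joint-7 budget and the position for the knob grasp.

```bash
python3 - <<'E'
from h import *
s=arm.get_state();print(s["q"].round(1))
np.set_printoptions(precision=4,suppress=True)
for n,x0,y0,w,h in(("top4",355,170,40,40),("scene4",265,152,30,30)):
    d=load(n);im=np.ascontiguousarray(d["color"][y0:y0+h,x0:x0+w]);hsv=cv2.cvtColor(im,cv2.COLOR_RGB2HSV)
    m=cv2.inRange(hsv,(18,170,110),(30,255,255));k,l,st,c=cv2.connectedComponentsWithStats(m);i=1+st[1:,4].argmax();print(n,st[i]+[x0,y0,0,0,0],c[i]+[x0,y0])
# hand-read knob-top centres from 4x crop
C=lambda x0,y0,p:np.array([x0,y0])+(np.array(p,float)+.5)/4-.5
a=ray(load("top4"),[C(330,160,(175,119))]);b=ray(load("scene4"),[C(245,150,(141,52))])
print(tri((a[0],a[1][0]),(b[0],b[1][0])),plane(load("top4"),[C(330,160,(175,119))],.141),plane(load("scene4"),[C(245,150,(141,52))],.141))
E
```

```text
[  2.1  18.4  12.9 111.4  -5.2  50.9 119.6]Traceback (most recent call last):
  File "<stdin>", line 6, in <module>
ValueError: attempt to get argmax of an empty sequence
```

```bash
python3 - <<'E'
from h import *
np.set_printoptions(precision=4,suppress=True)
C=lambda x0,y0,p:np.array([x0,y0])+(np.array(p,float)+.5)/4-.5
a=ray(load("top4"),[C(330,160,(175,119))]);b=ray(load("scene4"),[C(245,150,(141,52))])
print(tri((a[0],a[1][0]),(b[0],b[1][0])),plane(load("top4"),[C(330,160,(175,119))],.141),plane(load("scene4"),[C(245,150,(141,52))],.141))
E
```

```text
(array([ 0.5995, -0.1364,  0.1467]), [np.float64(0.0007690864311877506), np.float64(0.0007690864311877131)]) [[ 0.5996 -0.1362  0.141 ]] [[ 0.5944 -0.142   0.141 ]]
```

The knob axis is (0.600,-0.137) and its top is about 0.141–0.147. Moving over it, then down to TCP z 0.118.

{"method": "servo_tool", "body": {"moves": [[[0,0,0,0.94,0.15,0,-1],[0,0,0,0.94,0.15,0,-1],[0,0,0,0.94,0.15,0,-1],[0,0,0,0.94,0.15,0,-1],[0,0,0,0.94,0.15,0,-1],[0,0,0,0,0,-0.8,-1],[0,0,0,0,0,-0.8,-1],[0,0,0,0,0,-0.8,-1],[0,0,0,0,0,0,-1],[0,0,0,0,0,0,-1]]], "force": 12}}

```text
t: 21.72
position: [0.6001, -0.1364, 0.1593]
eef_rot: [-180.0, -0.0, -168.1]
wrist_force: [0.4, -0.3, 0.3]
opening: 0.0879
finger_force: 0.0
```

```bash
python3 snap.py 5 wrist
```

```text
21.725 [ 0.6001 -0.1364  0.1593] [-1.8000e+02 -1.0000e-02 -1.6808e+02] [ 0.42 -0.32  0.31] [ 0.043  0.025 -0.061]
```

View pics/wrist5.png

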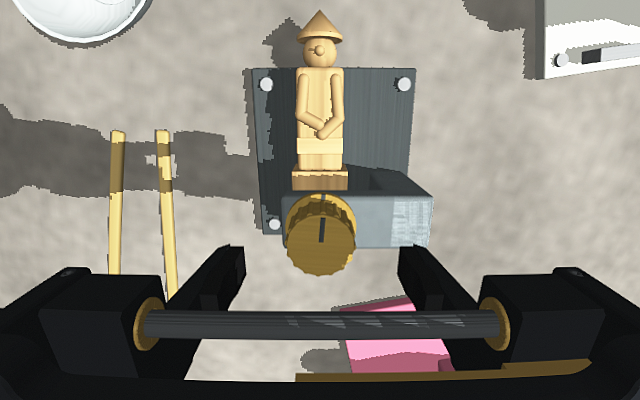

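The wrist view shows the knob top disc centred at about (321,242) with a 35 px radius. It sits midway between the fingers, with the rib and mark aligned.

```bash
python3 - <<'E'
from h import *
d=load("wrist5");print(plane(d,[(321,241),(286,241),(356,241),(321,275)],.141,d["tool"]).round(4))
E
```

```text
[[ 0.5971 -0.1374  0.141 ]
 [ 0.6017 -0.159   0.141 ]
 [ 0.5925 -0.1158  0.141 ]
 [ 0.6213 -0.1322  0.141 ]]
```

{"method": "servo_tool", "body": {"moves": [[[0,0,0,0,-0.02,-0.6,-1],[0,0,0,0,0,-0.6,-1],[0,0,0,0,0,-0.46,-1],[0,0,0,0,0,0,-1],[0,0,0,0,0,0,-1]]]}}

```text
t: 22.4
position: [0.6001, -0.1369, 0.1179]
eef_rot: [-180.0, 0.0, -168.1]
wrist_force: [-0.2, -0.4, 1.2]
opening: 0.0883
finger_force: 0.0
```

{"method": "servo_tool", "body": {"moves": [[[0,0,0,0,0,0,1],[0,0,0,0,0,0,1],[0,0,0,0,0,0,1],[0,0,0,0,0,0,1],[0,0,0,0,0,0,1],[0,0,0,0,0,0,1],[0,0,0,0,0,0,1]]], "force": 50}}

```text
t: 23.28
position: [0.6, -0.1371, 0.1178]
eef_rot: [-180.0, 0.0, -168.1]
wrist_force: [0.8, -0.3, 0.3]
opening: 0.0431
finger_force: 50.0
```

```bash
cat > st.py <<'E'
from station import arm
s=arm.get_state();print(s["t"],s["position"].round(4),s["eef_rot"].round(2),s["wrist_force"].round(1),s["ft_torque"].round(3),s["opening"].round(4),s["finger_force"],s["q"][6].round(1))
E
python3 st.py
```

```text
Traceback (most recent call last):
  File "st.py", line 2, in <module>
    s=arm.get_state();print(s["t"],s["position"].round(4),s["eef_rot"].round(2),s["wrist_force"].round(1),s["ft_torque"].round(3),s["opening"].round(4),s["finger_force"],s["q"][6].round(1))
                                                                                                                                  ^^^^^^^^^^^^^^^^^^
AttributeError: 'float' object has no attribute 'round'
```

The grip is centred, with opening 43 mm and almost no side force. Starting to turn clockwise.

{"method": "servo_tool", "body": {"moves": [[[0,0,-0.5,0,0,0,1],[0,0,-0.5,0,0,0,1],[0,0,-0.5,0,0,0,1],[0,0,-0.5,0,0,0,1],[0,0,0,0,0,0,1],[0,0,0,0,0,0,1]]]}}

```text
t: 24.02
position: [0.6, -0.137, 0.1178]
eef_rot: [-180.0, 0.0, 172.0]
wrist_force: [0.8, -1.5, 1.5]
opening: 0.0428
finger_force: 50.0
```

```bash
sed -i 's/s\["opening"\].round(4)/s["opening"]/' st.py; python3 st.py
```

```text
24.025 [ 0.6    -0.137   0.1178] [-1.7999e+02  2.0000e-02  1.7201e+02] [ 0.8 -1.5  1.5] [-0.219 -0.003  0.162] 0.04277005722002062 49.99741466715932 101.3
```

```bash
cat > st.py <<'E'
from station import arm
import numpy as np
L=[]
for i in range(4):
    s=arm.get_state();L.append(s["ft_torque"][2]); 
    if i<3: arm.get_image("wrist")
print(round(s["t"],2),s["position"].round(4),s["eef_rot"].round(2),s["wrist_force"].round(1),"tz",np.round(L,3),round(np.mean(L),3),round(s["opening"],4))
E
python3 st.py
```

```text
24.18 [ 0.6    -0.137   0.1178] [-1.8000e+02  2.0000e-02  1.7197e+02] [ 0.1 -1.4  1.3] tz [0.162 0.201 0.143 0.127] 0.158 0.0429
```

{"method": "servo_tool", "body": {"moves": [[[0,0,-0.5,0,0,0,1],[0,0,-0.5,0,0,0,1],[0,0,-0.3,0,0,0,1],[0,0,0,0,0,0,1],[0,0,0,0,0,0,1]]]}}

```text
t: 24.8
position: [0.6, -0.1369, 0.1178]
eef_rot: [180.0, 0.0, 159.0]
wrist_force: [0.7, -0.7, 1.2]
opening: 0.0429
finger_force: 50.0
```

```bash
python3 st.py
```

```text
24.95 [ 0.6    -0.1369  0.1178] [1.7999e+02 2.0000e-02 1.5895e+02] [ 0.2 -0.4  1.2] tz [0.167 0.169 0.199 0.273] 0.202 0.0431
```

{"method": "servo_tool", "body": {"moves": [[[0,0,-0.3,0,0,0,1],[0,0,-0.3,0,0,0,1],[0,0,0,0,0,0,1]]]}}

```text
t: 25.32
position: [0.6001, -0.1368, 0.1178]
eef_rot: [180.0, 0.0, 153.0]
wrist_force: [0.9, -0.9, 1.3]
opening: 0.0427
finger_force: 50.0
```

```bash
python3 st.py
```

```text
25.48 [ 0.6    -0.1368  0.1178] [1.7999e+02 2.0000e-02 1.5298e+02] [ 0.8 -0.5  1.2] tz [0.051 0.099 0.194 0.204] 0.137 0.0429
```

{"method": "servo_tool", "body": {"moves": [[[0,0,-0.3,0,0,0,1],[0,0,-0.3,0,0,0,1],[0,0,0,0,0,0,1]]]}}

```text
t: 25.85
position: [0.6001, -0.1368, 0.1178]
eef_rot: [180.0, 0.0, 147.0]
wrist_force: [1.2, -1.2, 1.5]
opening: 0.0429
finger_force: 50.0
```

```bash
python3 st.py
```

```text
26.0 [ 0.6001 -0.1368  0.1178] [1.7998e+02 1.0000e-02 1.4699e+02] [ 1.  -0.8  2.2] tz [0.099 0.109 0.137 0.115] 0.115 0.0429
```

{"method": "servo_tool", "body": {"moves": [[[0,0,-0.3,0,0,0,1],[0,0,-0.3,0,0,0,1],[0,0,0,0,0,0,1]]]}}

```text
t: 26.38
position: [0.6001, -0.1367, 0.1178]
eef_rot: [180.0, 0.0, 141.0]
wrist_force: [0.8, -0.6, 1.6]
opening: 0.0429
finger_force: 50.0
```

```bash
python3 st.py
```

```text
26.52 [ 0.6001 -0.1367  0.1178] [1.7998e+02 1.0000e-02 1.4098e+02] [2.4 0.2 1.7] tz [0.066 0.081 0.146 0.184] 0.119 0.043
```

The screw is running free at about 0.12 N m. I'll carry on in small steps, watching for tightness and then the torque reversal.

{"method": "servo_tool", "body": {"moves": [[[0,0,-0.3,0,0,0,1],[0,0,-0.3,0,0,0,1],[0,0,0,0,0,0,1]]]}}

```text
t: 26.9
position: [0.6001, -0.1367, 0.1178]
eef_rot: [180.0, 0.0, 135.0]
wrist_force: [1.2, -0.0, 2.4]
opening: 0.0426
finger_force: 50.0
```

```bash
python3 st.py
```

```text
27.05 [ 0.6001 -0.1367  0.1178] [1.7997e+02 1.0000e-02 1.3499e+02] [1.9 0.1 2.1] tz [0.055 0.106 0.121 0.2  ] 0.121 0.0433
```

{"method": "servo_tool", "body": {"moves": [[[0,0,-0.3,0,0,0,1],[0,0,-0.3,0,0,0,1],[0,0,0,0,0,0,1]]]}}

```text
t: 27.42
position: [0.6002, -0.1367, 0.1178]
eef_rot: [180.0, 0.0, 129.0]
wrist_force: [1.8, 0.7, 2.2]
opening: 0.0433
finger_force: 50.0
```

```bash
python3 st.py
```

```text
27.57 [ 0.6001 -0.1367  0.1178] [1.7997e+02 1.0000e-02 1.2899e+02] [3.2 0.3 2.4] tz [0.112 0.06  0.152 0.19 ] 0.128 0.0429
```

{"method": "servo_tool", "body": {"moves": [[[0,0,-0.3,0,0,0,1],[0,0,-0.3,0,0,0,1],[0,0,0,0,0,0,1]]]}}

```text
t: 27.95
position: [0.6002, -0.1367, 0.1178]
eef_rot: [180.0, 0.0, 123.0]
wrist_force: [2.9, 0.7, 1.8]
opening: 0.043
finger_force: 50.0
```

```bash
python3 st.py
```

```text
28.1 [ 0.6002 -0.1367  0.1178] [1.7997e+02 1.0000e-02 1.2299e+02] [ 3.8 -0.4  2.5] tz [0.081 0.062 0.159 0.161] 0.115 0.043
```

{"method": "servo_tool", "body": {"moves": [[[0,0,-0.3,0,0,0,1],[0,0,-0.3,0,0,0,1],[0,0,0,0,0,0,1]]]}}

```text
t: 28.48
position: [0.6002, -0.1366, 0.1178]
eef_rot: [180.0, 0.0, 117.0]
wrist_force: [4.5, 1.5, 0.8]
opening: 0.0428
finger_force: 50.0
```

```bash
python3 st.py; python3 - <<'E'
from h import *
import numpy as np
ims=[arm.get_image(c)["color"] for c in("scene","top")]
c=lambda i,x,y,W,H,s:cv2.resize(i[y:y+H,x:x+W,::-1],None,fx=s,fy=s,interpolation=cv2.INTER_CUBIC)
cv2.imwrite("pics/c6.png",np.hstack([c(ims[0],250,150,75,75,5),c(load("scene4")["color"],250,150,75,75,5)]))
E
```

```text
28.62 [ 0.6002 -0.1367  0.1178] [1.7996e+02 1.0000e-02 1.1699e+02] [4.3 0.6 1.9] tz [0.081 0.11  0.185 0.14 ] 0.129 0.0429
```

View pics/c6.png

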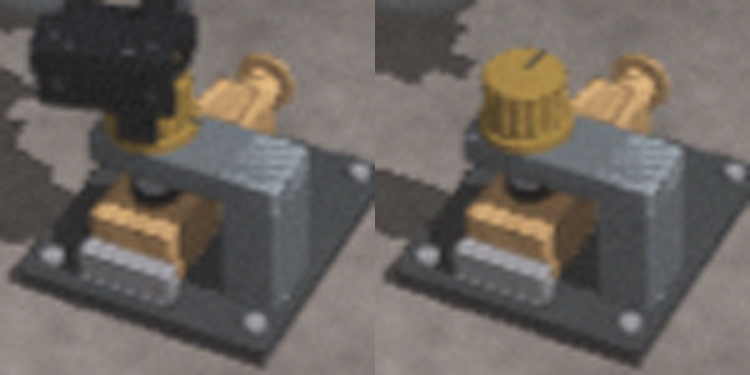

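The left crop (now) and the right crop (before) show the figure unmoved against the stop. The pad is close above the block, near (155,190). Continuing.

{"method": "servo_tool", "body": {"moves": [[[0,0,-0.3,0,0,0,1],[0,0,-0.3,0,0,0,1],[0,0,0,0,0,0,1]]]}}

```text
t: 29.1
position: [0.6003, -0.1366, 0.1178]
eef_rot: [180.0, 0.0, 111.0]
wrist_force: [4.5, 1.0, 1.0]
opening: 0.0429
finger_force: 50.0
```

```bash
python3 st.py
```

```text
29.25 [ 0.6002 -0.1366  0.1178] [1.7996e+02 1.0000e-02 1.1100e+02] [5.5 1.1 0.8] tz [0.064 0.072 0.128 0.09 ] 0.089 0.0429
```

{"method": "servo_tool", "body": {"moves": [[[0,0,-0.3,0,0,0,1],[0,0,-0.3,0,0,0,1],[0,0,0,0,0,0,1]]]}}

```text
t: 29.62
position: [0.6003, -0.1366, 0.1178]
eef_rot: [180.0, 0.0, 105.0]
wrist_force: [5.9, 2.0, 1.6]
opening: 0.0428
finger_force: 50.0
```

```bash
python3 st.py
```

```text
29.77 [ 0.6003 -0.1367  0.1178] [179.95   0.   104.99] [4.6 0.9 1.1] tz [0.135 0.125 0.068 0.095] 0.106 0.0434
```

{"method": "servo_tool", "body": {"moves": [[[0,0,-0.3,0,0,0,1],[0,0,-0.3,0,0,0,1],[0,0,0,0,0,0,1]]]}}

```text
t: 30.15
position: [0.6004, -0.1367, 0.1178]
eef_rot: [180.0, 0.0, 99.0]
wrist_force: [5.8, 2.0, 1.6]
opening: 0.0429
finger_force: 50.0
```

```bash
python3 st.py
```

```text
30.3 [ 0.6003 -0.1367  0.1178] [179.95   0.    98.99] [4.7 1.8 1.1] tz [0.049 0.115 0.132 0.106] 0.1 0.043
```

{"method": "servo_tool", "body": {"moves": [[[0,0,-0.3,0,0,0,1],[0,0,-0.3,0,0,0,1],[0,0,0,0,0,0,1]]]}}

```text
t: 30.68
position: [0.6004, -0.1366, 0.1178]
eef_rot: [179.9, 0.0, 93.0]
wrist_force: [5.0, 0.6, 0.6]
opening: 0.0429
finger_force: 50.0
```

```bash
python3 st.py
```

```text
30.82 [ 0.6004 -0.1366  0.1178] [179.95  -0.    92.99] [5.9 1.9 1.7] tz [0.051 0.095 0.044 0.115] 0.076 0.0427
```

{"method": "servo_tool", "body": {"moves": [[[0,0,-0.3,0,0,0,1],[0,0,-0.3,0,0,0,1],[0,0,0,0,0,0,1]]]}}

```text
t: 31.2
position: [0.6004, -0.1367, 0.1178]
eef_rot: [179.9, -0.0, 87.0]
wrist_force: [6.9, 0.6, 1.4]
opening: 0.0427
finger_force: 50.0
```

```bash
python3 st.py
```

```text
31.35 [ 0.6004 -0.1367  0.1178] [ 1.7994e+02 -1.0000e-02  8.6990e+01] [5.1 1.8 0.9] tz [0.062 0.116 0.071 0.067] 0.079 0.0431
```

{"method": "servo_tool", "body": {"moves": [[[0,0,-0.3,0,0,0,1],[0,0,-0.3,0,0,0,1],[0,0,0,0,0,0,1]]]}}

```text
t: 31.72
position: [0.6005, -0.1366, 0.1178]
eef_rot: [179.9, -0.0, 81.0]
wrist_force: [6.3, 0.8, 1.3]
opening: 0.0432
finger_force: 50.0
```

```bash
python3 st.py
```

```text
31.88 [ 0.6005 -0.1367  0.1178] [ 1.7994e+02 -1.0000e-02  8.0990e+01] [6.1 1.1 1.1] tz [0.097 0.078 0.107 0.077] 0.09 0.043
```

{"method": "servo_tool", "body": {"moves": [[[0,0,-0.3,0,0,0,1],[0,0,-0.3,0,0,0,1],[0,0,0,0,0,0,1]]]}}

```text
t: 32.25
position: [0.6005, -0.1367, 0.1178]
eef_rot: [179.9, -0.0, 75.0]
wrist_force: [5.4, 1.2, 0.7]
opening: 0.0433
finger_force: 50.0
```

```bash
python3 st.py
```

```text
32.4 [ 0.6005 -0.1367  0.1178] [ 1.7994e+02 -2.0000e-02  7.5000e+01] [6.1 0.8 1.1] tz [0.134 0.116 0.109 0.099] 0.114 0.0431
```

{"method": "servo_tool", "body": {"moves": [[[0,0,-0.3,0,0,0,1],[0,0,-0.3,0,0,0,1],[0,0,0,0,0,0,1]]]}}

```text
t: 32.78
position: [0.6006, -0.1368, 0.1178]
eef_rot: [179.9, -0.0, 69.0]
wrist_force: [5.4, 1.4, 1.3]
opening: 0.0431
finger_force: 50.0
```

```bash
python3 st.py; python3 snap.py 7 scene,top,wrist; python3 - <<'E'
from h import *
c=lambda n,x,y,W,H,s:cv2.resize(load(n)["color"][y:y+H,x:x+W,::-1],None,fx=s,fy=s,interpolation=cv2.INTER_CUBIC)
cv2.imwrite("pics/c7.png",np.hstack([c("scene7",255,160,50,60,6),c("scene4",255,160,50,60,6)]))
E
```

```text
32.92 [ 0.6006 -0.1367  0.1178] [ 1.7993e+02 -2.0000e-02  6.9000e+01] [ 5.6  0.2 -0.4] tz [0.143 0.177 0.14  0.176] 0.159 0.0435
32.925 [ 0.6006 -0.1367  0.1178] [ 1.7993e+02 -2.0000e-02  6.9000e+01] [ 5.63  0.2  -0.39] [ 0.084 -1.27   0.176]
```

View pics/c7.png

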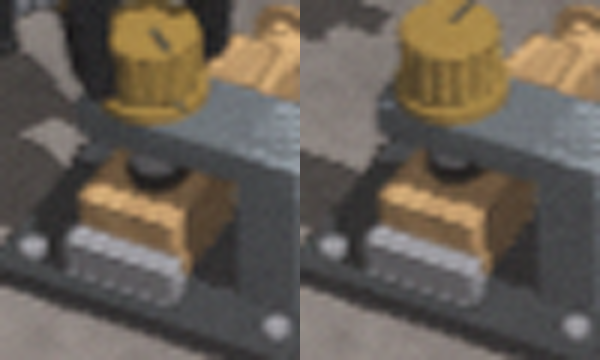

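The knob rib has turned about 120° clockwise, the collar mark near (178,105) has followed it, and the pad now sits on the block. Torque is rising to 0.16, so tightness starts here.

{"method": "servo_tool", "body": {"moves": [[[0,0,-0.2,0,0,0,1],[0,0,-0.2,0,0,0,1],[0,0,0,0,0,0,1]]]}}

```text
t: 33.45
position: [0.6006, -0.1367, 0.1178]
eef_rot: [179.9, -0.0, 65.0]
wrist_force: [5.7, 1.1, 0.5]
opening: 0.0432
finger_force: 50.0
```

```bash
python3 st.py
```

```text
33.6 [ 0.6006 -0.1367  0.1178] [ 1.7993e+02 -3.0000e-02  6.5000e+01] [6.3 0.4 0.9] tz [0.173 0.196 0.162 0.181] 0.178 0.0428
```

{"method": "servo_tool", "body": {"moves": [[[0,0,-0.2,0,0,0,1],[0,0,-0.2,0,0,0,1],[0,0,0,0,0,0,1]]]}}

```text
t: 33.98
position: [0.6006, -0.1368, 0.1178]
eef_rot: [179.9, -0.0, 61.0]
wrist_force: [4.8, 1.1, 0.5]
opening: 0.0429
finger_force: 50.0
```

```bash
python3 st.py
```

```text
34.12 [ 0.6006 -0.1368  0.1178] [ 1.7993e+02 -4.0000e-02  6.0970e+01] [6.5 0.1 1.4] tz [-0.037 -0.061  0.012 -0.043] -0.032 0.0429
```

Torque has fallen through zero, so the slip is about 0.26 rad. The next steps follow the pull of the click.

{"method": "servo_tool", "body": {"moves": [[[0,0,-0.2,0,0,0,1],[0,0,-0.2,0,0,0,1],[0,0,0,0,0,0,1]]]}}

```text
t: 34.5
position: [0.6006, -0.1368, 0.1178]
eef_rot: [179.9, -0.0, 56.9]
wrist_force: [6.4, 0.9, -0.1]
opening: 0.0428
finger_force: 50.0
```

```bash
python3 st.py
```

```text
34.65 [ 0.6006 -0.1368  0.1178] [ 1.7993e+02 -5.0000e-02  5.6950e+01] [ 6.3  1.4 -0.4] tz [-0.182 -0.117 -0.101 -0.087] -0.122 0.043
```

{"method": "servo_tool", "body": {"moves": [[[0,0,-0.2,0,0,0,1],[0,0,-0.2,0,0,0,1],[0,0,0,0,0,0,1]]]}}

```text
t: 35.02
position: [0.6006, -0.1368, 0.1178]
eef_rot: [179.9, -0.0, 52.9]
wrist_force: [5.9, 0.6, 0.6]
opening: 0.043
finger_force: 50.0
```

```bash
python3 st.py
```

```text
35.17 [ 0.6006 -0.1368  0.1178] [ 1.7993e+02 -5.0000e-02  5.2960e+01] [6.4 1.  1.1] tz [-0.047 -0.06  -0.026 -0.036] -0.042 0.0431
```

{"method": "servo_tool", "body": {"moves": [[[0,0,-0.15,0,0,0,1],[0,0,-0.15,0,0,0,1],[0,0,0,0,0,0,1]]]}}

```text
t: 35.55
position: [0.6007, -0.1368, 0.1178]
eef_rot: [179.9, -0.0, 50.0]
wrist_force: [6.8, 0.1, -0.1]
opening: 0.0429
finger_force: 50.0
```

```bash
python3 st.py
```

```text
35.7 [ 0.6007 -0.1368  0.1178] [ 1.7993e+02 -5.0000e-02  4.9990e+01] [6.8 1.9 0.5] tz [0.156 0.169 0.132 0.163] 0.155 0.0429
```

The torque is positive again just past the detent, so the single click is complete. Letting go and withdrawing.

{"method": "servo_tool", "body": {"moves": [[[0,0,0,0,0,0,-1],[0,0,0,0,0,0,-1],[0,0,0,0,0,0,-1],[0,0,0,0,0,0,-1],[0,0,0,0,0,0,-1],[0,0,0,0,0,0,-1],[0,0,0,0,0,0.5,-1],[0,0,0,0,0,0.8,-1],[0,0,0,0,0,1,-1],[0,0,0,0,0,1,-1]]]}}

```text
t: 36.95
position: [0.6002, -0.1371, 0.2026]
eef_rot: [179.9, -0.0, 49.9]
wrist_force: [-0.1, -0.5, -0.6]
opening: 0.0879
finger_force: 0.0
```

{"method": "servo_tool", "body": {"moves": [[[0,0,0,-0.5,0.8,1,-1],[0,0,0,-0.8,0.9,0.5,-1],[0,0,0,-0.8,0.9,0,-1],[0,0,0,-0.8,0.9,0,-1],[0,0,0,-0.8,0.9,0,-1],[0,0,0,-0.5,0.9,0,-1],[0,0,0,0,0.9,0,-1],[0,0,0,0,0,0,-1],[0,0,0,0,0,0,-1]]]}}

```text
t: 38.08
position: [0.4952, 0.0171, 0.2384]
eef_rot: [180.0, -0.0, 49.9]
wrist_force: [0.9, -1.0, 0.6]
opening: 0.0883
finger_force: 0.0
```

```bash
python3 snap.py 8 scene,top; python3 - <<'E'
from h import *
c=lambda n,x,y,W,H,s:cv2.resize(load(n)["color"][y:y+H,x:x+W,::-1],None,fx=s,fy=s,interpolation=cv2.INTER_CUBIC)
cv2.imwrite("pics/c8.png",np.hstack([c("scene8",250,150,64,75,6),c("top8",340,165,64,75,6)]))
E
```

```text
38.075 [0.4952 0.0171 0.2384] [ 1.7995e+02 -3.0000e-02  4.9860e+01] [ 0.91 -1.04  0.62] [-0.074  0.139  0.064]
```

View pics/c8.png

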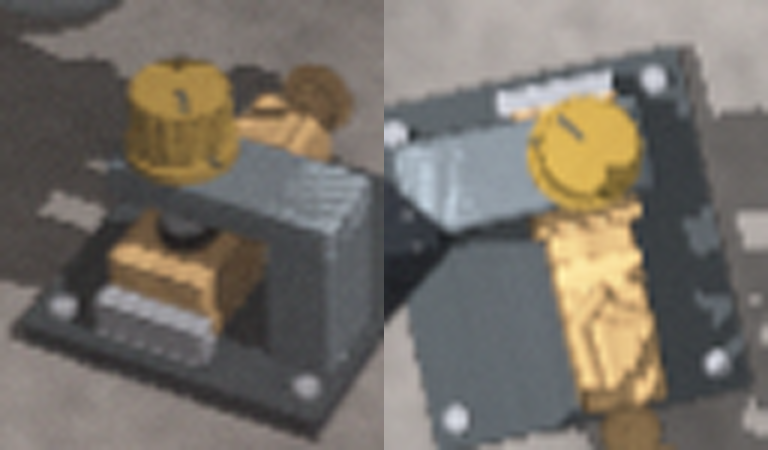

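The figure is still flat and flush against the stop, the pad is down on the block, the knob has one click of slip, and the hand is clear.

```bash
python3 -c "
from station import arm
print(arm.finish_job())"
```

```text
the job is handed in; nothing more can be done
None
```

I handed the job in at about 38 s of the 72 s allowed, and no score came back: the farmer lies on its back with its foot block against the stop and the pad down on it, the knob was turned through one clutch click (read from the torque, as the final picture was too coarse to confirm the slip), and the hand is clear.

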